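# Find the empty bay by its rocking cover and open it

### The job

Three of the four covers on the grey spares box lie over full bays and are firm; press gently with the fingertips on the ribbed far half of one cover after another until you find the one that rocks. Tip that one, then push its raised near edge away from you until the cover stands upright, and leave it standing open with the other three shut. Only press and push, force no firm cover, and leave the things lying round the box where they are, neither shifted nor lifted.

Things in the scene. Friction and masses are not known exactly. Their poses are not given: they have to be found in the camera images.
- spares_box: grey steel box, 110 (x) x 330 (y) x 61 mm high, fixed. Origin: centre of its underside; x points away from the robot (within 0.3 rad), y left, z up. Four bays side by side, 92 (x) x 70 (y) mm inside, 56 mm deep, closed by identical dark steel covers flush with the box's top. Which bay is empty changes with every start and cannot be seen.
- cover_1 (a joint): tilt of cover 1 (rad): 0 shut and flush, 1.5 upright, at its stop. Counted from the left (+y), the middles of covers 1 to 4 lie at y = 117, 39, -39, -117 mm and x = 0 of the box. Each is a plate 88 (x) x 66 (y) x 3 mm on a pivot across its middle (along the box's y, 59.5 mm above its underside).
- cover_2 (a joint): tilt of cover 2 (rad): 0 shut and flush, 1.5 upright, at its stop. Like cover 1. Pressing the far, ribbed half (+x) of a cover down lifts its near edge; the near half cannot be pressed down (stop). Over a full bay the far edge gives only 1 to 3 mm (under 0.08 rad), then is firm.
- cover_3 (a joint): tilt of cover 3 (rad): 0 shut and flush, 1.5 upright, at its stop. Like cover 1. Over the empty bay a cover tips freely: hinge friction 0.03 N m, about 1 N at the ribs, no spring; it stays at the tilt it is left at.
- cover_4 (a joint): tilt of cover 4 (rad): 0 shut and flush, 1.5 upright, at its stop. Like cover 1. Upright, a cover stands 44 mm above the box's top.
- cover_1_press (a point): point on top of cover 1 amid the four bright ribs on its far half, 28 mm from the pivot line; moves with the cover
- cover_2_press (a point): point on top of cover 2 amid the four bright ribs on its far half, 28 mm from the pivot line; moves with the cover
- cover_3_press (a point): point on top of cover 3 amid the four bright ribs on its far half, 28 mm from the pivot line; moves with the cover
- cover_4_press (a point): point on top of cover 4 amid the four bright ribs on its far half, 28 mm from the pivot line; moves with the cover
- battery: 9 V block battery standing, 18x27x48 mm, in front of the box; bystander, loose. Origin: about the centre of its underside
- cell: AA cell lying, 50x15x15 mm, in front of the box; bystander, loose. Origin: about the centre of its underside
- stubby: stubby screwdriver lying, 74x20x20 mm, behind the box; bystander, loose. Origin: about the centre of its underside
- reel: reel of solder standing, 52 mm across, 34 mm high, behind the box; bystander, loose. Origin: about the centre of its underside
- driver: screwdriver lying, 174x19x19 mm, right of the box; bystander, loose. Origin: about the centre of its underside
- tape: roll of yellow tape lying, 64x57x34 mm, left of the box; bystander, loose. Origin: about the centre of its underside

How it is judged:
By the outcome, as a careful person would: the job done as asked, in the order asked, and still so for the second after the job is handed in, with the robot touching nothing.
It also fails if it takes over 46 s, if anything falls off the work surface, if the arm or the gripper's body presses on something with over 40 N, if the wrist force passes 120 N, or if a joint passes its speed limit or range.

### The arm

A 7-joint arm with a two-finger parallel gripper is mounted at the origin on a cart in front of the work surface, level with it; the furniture and walls round the work are solid. World frame = base frame: x ahead of the robot, y to its left, z up, the work surface at z = 0. Lengths are in m, angles in rad, forces in N, time in s.
With the tool pointing down it reaches from about 0.425 to 0.875 m from the base axis. Payload 8.4 kg.
Tool frame: the origin (TCP) lies midway between the tips of the shut fingers; the grasp point (between the pads) lies 19 mm behind it; z points along the fingers, y is the line along which they close (so a half turn about z gives the same grasp; the last joint's range is limited). The gripper opens to 87 mm and grips with 3 to 60 N. Pads are 19 mm wide; open, the fingers measure 117 mm over their backs; the gripper's body (75 mm by 190 mm) begins 51 mm behind the grasp point.
Start: joints at [-1.281, 0.333, 0.04, 1.465, -0.013, 1.343, -0.059], TCP at [0.246, 0.601, 0.223] pointing down, gripper open.
Joint ranges: [-2.58, 2.58], [-0.38, 2.09], [-1.3, 1.39], [0.25, 2.4], [-1.5, 4.64], [0.08, 2.09], [-2.65, 2.65]. Speed limits (rad/s): [2.22, 2.22, 2.79, 2.79, 3.14, 3.14, 3.14].

### API

Orientations are given as a rotation vector (axis times angle).
In Python, from rig import robot gives the robot as it stands. Calls block until the motion is done:
- robot.reach(position, orientation): joint-space move of the TCP to a pose.
- robot.servo_line(position, ori=None, speed=0.15, max_force=None): straight line of the TCP; ori=None keeps the orientation; speed is the mean speed in m/s. With max_force (N) it stops when the force on the tool has changed by that much, and returns True; else False.
- robot.movej(angles): joint-space move.
- robot.move_gripper(opening): opening from 0.0 (shut) to 1.0 (fully open); the grip force is fixed at half the most; returns when the fingers have stopped.
- robot.hold(seconds).
- robot.inverse_kinematics(position, orientation): joint angles nearest the present ones, or None.
- robot.observe(): the state.
- robot.snapshot(name): name is "side" or "top"; returns a dict with "img" (480x640x3 uint8, red, green, blue), "intrinsics" (3x3 intrinsics, pixels), "world_from_camera" (4x4, takes a point from camera to world coordinates). Camera axes: x right, y down, z forward; pixel columns grow to the right and rows downward; lengths in m; the calibration is good to about 2 mm. A picture is of the moment at which its call begins. There is no depth.
A pose or a line that the arm cannot do raises robot.IKError and nothing moves.
- robot.sign_off(): hands the job in; it is judged then, once.
The state is a dict: "time_s": time; "qpos": joint angles; "dq": joint speeds; "joint_efforts": joint torques, N m; "ee_pos": TCP position; "ee_rot": TCP orientation; "contact_force": force on the tool from outside, world axes, zero at the start; "moment": the same for the moment, N m; "width": opening from 0.0 (shut) to 1.0 (fully open); "grip_force": force on a finger pad.
Only numpy, scipy, OpenCV 4.12 (cv2) and the standard library are available. Lean on these libraries where they do the work, as an engineer would, in place of code of your own. Each camera call takes 0.05 s, during which the arm holds its last target. There are 200 camera calls.

## Working session

There is one attempt and no reset: what is moved stays moved. The work goes in short steps, each a Python script; the robot and the scene stay as the last script left them, time stands still between calls to the robot, and variables do not carry over. Pictures are saved under pics/ and viewed, at most 10 in all, crops included, and the job is handed in when it is done.

```bash
mkdir -p pics; python3 - <<'E'
from rig import robot
import cv2,numpy as np
for n in("top","side"):
    s=robot.snapshot(n);cv2.imwrite(f"pics/{n}0.png",s["img"][:,:,::-1]);print(n,s["intrinsics"],s["world_from_camera"].round(4))
o=robot.observe();print(o["time_s"],o["ee_pos"],o["ee_rot"],o["contact_force"],o["width"])
E
```

```text
top [[558.00208273   0.         329.03283962]
 [  0.         558.00208273 235.35383396]
 [  0.           0.           1.        ]] [[ 0.0112 -0.9935  0.113   0.4212]
 [-0.9999 -0.0116 -0.0031  0.0269]
 [ 0.0044 -0.1129 -0.9936  1.0616]
 [ 0.      0.      0.      1.    ]]
side [[492.74067719   0.         321.9971914 ]
 [  0.         492.74067719 240.77924705]
 [  0.           0.           1.        ]] [[ 0.9131 -0.2705  0.3051  0.2718]
 [-0.4077 -0.5928  0.6946 -0.5588]
 [-0.007  -0.7586 -0.6515  0.6188]
 [ 0.      0.      0.      1.    ]]
0.1 [0.2462771  0.60106886 0.22179901] [-6.06882335e-01 -3.08223948e+00  2.26094275e-03] [ 0.32916751  0.28155125 -0.90760804] 1.0002281728601796
```

View pics/top0.png

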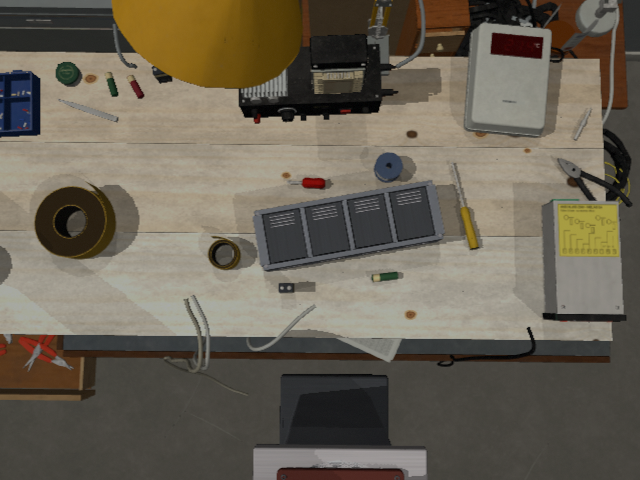

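View pics/side0.png

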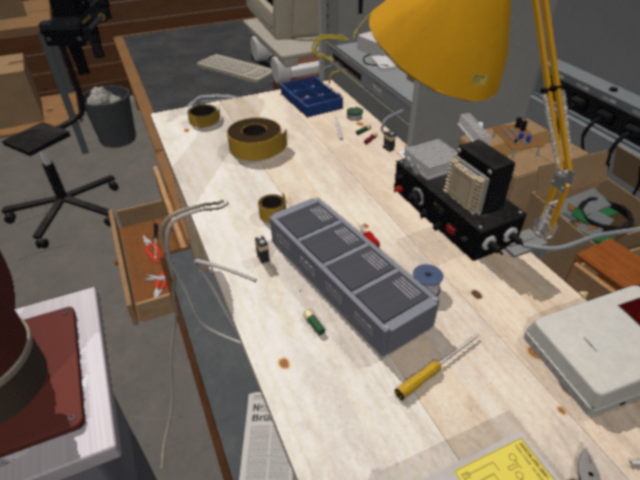

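The top view shows the box with its top at about (255,212)-(434,182)-(441,240)-(264,270), covers left to right, battery (287,287), cell (385,277), stubby (312,183), reel (388,166), driver (466,215) and tape (224,253). The side view agrees, and a lamp hangs behind the box. Next I measure the covers and the lamp.

```bash
cat > h.py <<'E'
from rig import robot
import cv2,numpy as np
def ray(s,uv):
    T=s["world_from_camera"];d=T[:3,:3]@np.linalg.inv(s["intrinsics"])@np.array([*uv,1.]);return T[:3,3],d/np.linalg.norm(d)
def onplane(s,uv,z):
    o,d=ray(s,uv);return o+d*(z-o[2])/d[2]
def tri(s1,u1,s2,u2):
    (a,d),(b,e)=ray(s1,u1),ray(s2,u2);t=np.linalg.lstsq(np.c_[d,-e],b-a,rcond=None)[0]
    p,q=a+d*t[0],b+e*t[1];return (p+q)/2,np.linalg.norm(p-q)
def covers(s,roi,thr=75):
    x0,y0,x1,y1=roi;g=cv2.cvtColor(s["img"],cv2.COLOR_RGB2GRAY)[y0:y1,x0:x1]
    m=cv2.morphologyEx((g<thr).astype(np.uint8),cv2.MORPH_CLOSE,np.ones((2,2)))
    return [(np.array(r[0])+(x0,y0),r[1],r[2],c.reshape(-1,2)+(x0,y0)) for c in cv2.findContours(m,0,2)[0] if cv2.contourArea(c)>300 for r in [cv2.minAreaRect(c)]]
E
python3 - <<'E'
from h import *
s=robot.snapshot("top");t=robot.snapshot("side")
g=cv2.cvtColor(s["img"],cv2.COLOR_RGB2GRAY);print(g[225:260:3,285],g[238,255:300:2])
for th in(66,75,85):
    for c,wh,a,_ in covers(s,(250,178,445,275),th): print(th,c.round(1),np.round(wh,1),round(a,1),onplane(s,c,.061).round(4))
print("lamp",tri(s,(210,30),t,(440,50)))
E
python3 -c "
import cv2;i=cv2.imread('pics/top0.png')[170:300,200:490];cv2.imwrite('pics/c.png',cv2.resize(i,None,fx=2.7,fy=2.7,interpolation=cv2.INTER_CUBIC))"
```

```text
[49 57 55 56 56 58 58 57 57 57 57 57] [128  98  99 100 100  79  52  57  57  56  56  57  57  57  59  57  57  57
  58  56  57  57  57]
66 [285.2 236.7] [51.  39.6] 80.1 [0.5316 0.1028 0.061 ]
66 [327.9 229.3] [50.9 39.6] 80.0 [0.5461 0.026  0.061 ]
66 [370.  221.9] [50.8 39.2] 80.1 [ 0.5605 -0.0501  0.061 ]
66 [412.5 214.4] [50.9 38.1] 79.2 [ 0.5751 -0.1271  0.061 ]
75 [285.6 236.6] [51.  42.6] 80.0 [0.5318 0.102  0.061 ]
75 [327.4 229.3] [51.  40.6] 80.0 [0.546  0.0269 0.061 ]
75 [370.9 221.7] [51.  42.6] 80.5 [ 0.5608 -0.0517  0.061 ]
75 [412.7 214.3] [50.8 39.3] 80.0 [ 0.5752 -0.1276  0.061 ]
85 [354.2 256.4] [  3.  178.7] 80.0 [ 0.4975 -0.0218  0.061 ]
85 [306.5 233. ] [51.4 84.9] 80.1 [0.5389 0.0645 0.061 ]
85 [370.9 221.7] [51.3 42.6] 80.5 [ 0.5608 -0.0517  0.061 ]
85 [412.8 214.3] [51.  41.6] 80.1 [ 0.5753 -0.1277  0.061 ]
lamp (array([0.82321315, 0.19318866, 0.29030946]), np.float64(0.03424200887767731))
```

View pics/c.png

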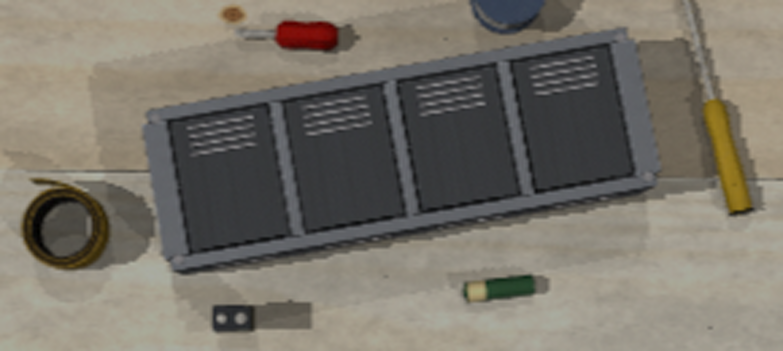

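The cover centres are 234 mm apart from first to last, as they should be, and the yaw is about 0.187 rad. The lamp is clear of the work. Next I press cover after cover.

```bash
cat >> h.py <<'E'
C=np.array([.5536,-.0126]);X=np.array([.9825,.186]);X/=np.linalg.norm(X);Y=np.array([-X[1],X[0]])
YC=[.117,.039,-.039,-.117];TOP=.061
phi=(np.arctan2(Y[1],Y[0])+np.pi/2)/2
ORI=[np.pi*np.cos(phi),np.pi*np.sin(phi),0]
def P(x,y,h): return np.array([*(C+x*X+y*Y),TOP+h])
def st(m):
    o=robot.observe();e=o["ee_pos"];d=e[:2]-C;print(m,round(o["time_s"],2),"box",(np.array([d@X,d@Y,e[2]-TOP])*1e3).round(1),"F",o["contact_force"].round(2),flush=True)
    return e[2]-TOP
E
python3 - <<'E'
from h import *
for y in YC:
    for x,h in((.028,.012),(.028,-.024),(-.075,.05),(-.075,.01)):
        q=robot.inverse_kinematics(P(x,y,h),ORI)
        if q is None or h<0: print(y,x,h,None if q is None else np.round(q,2))
robot.move_gripper(0.);st("shut")
robot.reach(P(.028,YC[0],.06),ORI);st("above")
for i,y in enumerate(YC):
    if i: robot.servo_line(P(.028,y,.012),speed=.12)
    else: robot.servo_line(P(.028,y,.012),speed=.08)
    robot.hold(.2);st("hover %d"%(i+1))
    hit=robot.servo_line(P(.028,y,-.009),speed=.02,max_force=3.5);z=st(f"cover {i+1} hit={hit}")
    if not hit: print("ROCKS",i+1);break
    robot.servo_line(P(.028,y,.012),speed=.08)
    if z<-.004 or z>.005: print("odd stop");break
E
```

```text
0.117 0.028 -0.024 [-0.6   0.36  0.4   1.88 -0.17  0.94  1.63]
0.039 0.028 -0.024 [-0.56  0.38  0.52  1.87 -0.23  0.95  1.82]
-0.039 0.028 -0.024 [-0.54  0.45  0.67  1.84 -0.33  0.97  2.03]
-0.117 0.028 -0.024 [-0.45  0.52  0.74  1.78 -0.41  1.01  2.21]
shut 1.73 box [-187.6  660.5  161.5] F [ 0.48 -0.95  0.35]
above 3.85 box [ 28.2 118.2  60.1] F [-0.12  1.05 -0.  ]
hover 1 4.8 box [ 28.4 117.   12.5] F [-0.14  0.67 -0.13]
cover 1 hit=True 5.47 box [ 2.80e+01  1.17e+02 -1.00e-01] F [-0.59  0.14  5.8 ]
hover 2 6.78 box [28.1 40.  11.9] F [ 0.02  0.37 -0.7 ]
cover 2 hit=True 7.44 box [28.  39.  -0.1] F [ 0.34 -1.08  5.64]
hover 3 8.75 box [ 28.2 -38.   12. ] F [-0.47 -0.14  0.47]
cover 3 hit=True 9.42 box [ 28.  -39.   -0.1] F [-1.87  0.21  5.64]
hover 4 10.72 box [  28.3 -115.9   12. ] F [ 0.5  -0.21  0.15]
cover 4 hit=False 11.93 box [  28. -117.   -9.] F [ 0.12 -0.06  0.81]
ROCKS 4
```

```bash
python3 - <<'E'
from h import *
y=YC[3]
print(robot.servo_line(P(.028,y,-.022),speed=.03,max_force=8));st("tipped")
robot.servo_line(P(.028,y,.06),speed=.1)
robot.servo_line(P(-.075,y,.06),speed=.12)
robot.servo_line(P(-.075,y,.012),speed=.08);st("near side")
s=robot.snapshot("side")["img"];cv2.imwrite("pics/tip.png",cv2.resize(s[150:390,240:480,::-1],None,fx=2.5,fy=2.5))
E
```

```text
False
tipped 12.51 box [  27.6 -116.9  -22.4] F [-0.09 -1.26  0.87]
near side 15.23 box [ -74.8 -117.2   12.2] F [-0.92  0.04  0.27]
```

View pics/tip.png

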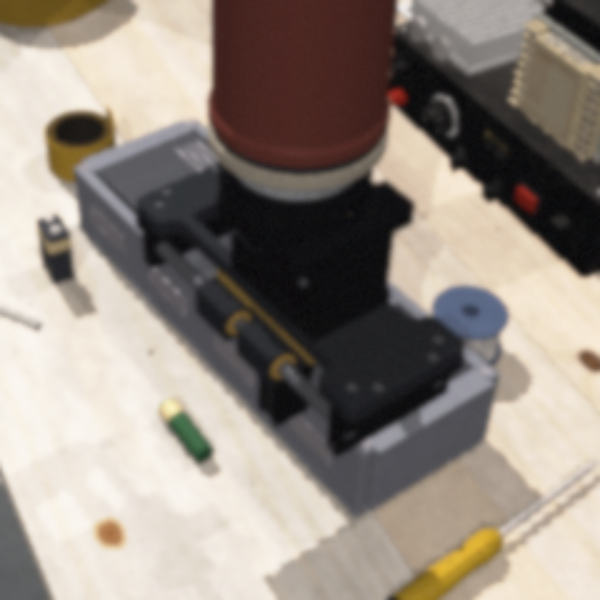

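The gripper in the middle of the picture hides cover 4. The cell at (185,430) and the battery at (55,245) have not moved. The press record shows that cover 4 tipped freely, so I push.

```bash
python3 - <<'E'
from h import *
y=YC[3]
print(robot.servo_line(P(-.03,y,.012),speed=.06,max_force=8));st("mid")
print(robot.servo_line(P(-.006,y,.012),speed=.03,max_force=6));st("stop")
robot.servo_line(P(-.06,y,.012),speed=.06)
robot.servo_line(P(-.09,y,.11),speed=.15)
robot.servo_line(P(-.09,y+.22,.14),speed=.2);st("clear")
s=robot.snapshot("side")["img"];cv2.imwrite("pics/up.png",cv2.resize(s[150:390,240:480,::-1],None,fx=2.5,fy=2.5))
s=robot.snapshot("top")["img"];cv2.imwrite("pics/up2.png",cv2.resize(s[150:310,200:490,::-1],None,fx=2.7,fy=2.7))
E
```

```text
False
mid 16.18 box [ -30.4 -117.1   11.9] F [-0.83  0.27  0.35]
True
stop 16.81 box [ -12.  -117.    11.5] F [-1.22 -0.55  1.3 ]
clear 19.84 box [-90.1 101.9 139.7] F [-0.04  0.72  0.57]
```

View pics/up.png

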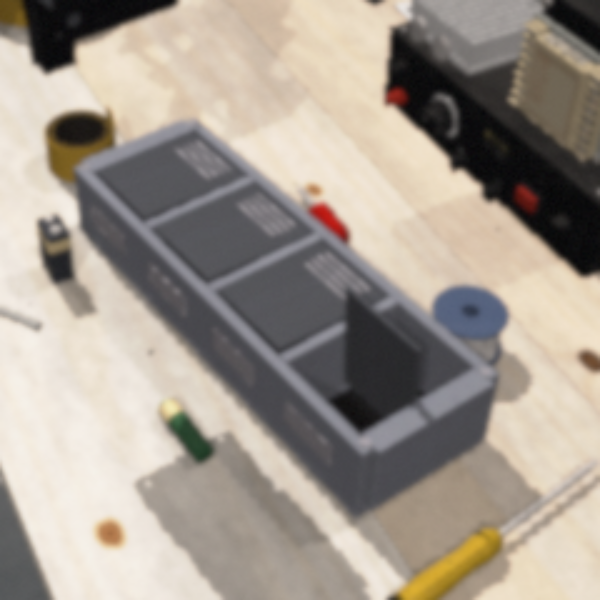

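View pics/up2.png

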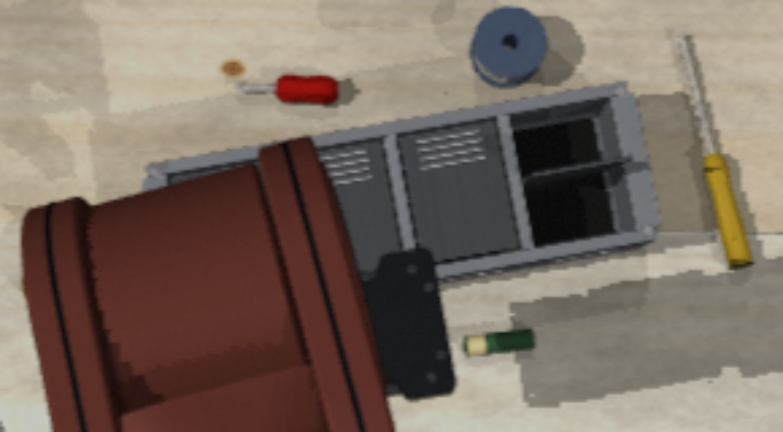

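Both views show cover 4 upright (side crop (385,345), top crop edge-on at (575,170)). The push ended on the cover's stop. Covers 1–3 are shut, and the things round the box that can be seen have not moved.

```bash
python3 -c "
from rig import robot
print(robot.sign_off())"
```

```text
the job is handed in; nothing more can be done
None
```

Cover 4 was the one that rocked; I tipped it and pushed it upright to its stop, left covers 1–3 shut and nothing round the box visibly disturbed, and handed the job in at about 20 s.

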